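# Find and seat the rocking jar lid

## Robot

A 7-joint arm with a two-finger parallel gripper is mounted at the origin on the work surface. World frame = base frame: x ahead of the robot, y to its left, z up, the work surface at z = 0. Lengths are in mm, angles in rad, forces in N, time in s.
With the tool pointing down it reaches from about 425 to 950 mm from the base axis. Payload 4.7 kg.
Tool frame: the origin (TCP) lies midway between the tips of the shut fingers; the grasp point (between the pads) lies robot.tcp_to_grasp behind it (robot.tcp_to_grasp is the distance from the TCP to the grasp point, in mm); y points along the fingers, x is the direction in which the jaws open and shut, and the axes are right-handed (so a half turn about y gives the same grasp; the last joint's range is limited). The gripper opens to 85 mm and grips with 20 to 120 N. Pads are 22 mm wide; open, the fingers measure 114 mm over their backs; the gripper's body (76 mm by 85 mm) begins 54 mm behind the grasp point. The pads swing forward as they close: fully open they stand 13 mm farther back than shut.
Start: joints at [-1.301, 0.469, -0.049, 1.532, 0.024, 1.141, -0.082], TCP at [198.661, 645.125, 197.535] pointing down, gripper open.
Joint ranges: [-2.59, 2.59], [-0.33, 1.99], [-1.39, 1.29], [0.1, 2.45], [-1.04, 4.18], [0.21, 1.99], [-2.66, 2.66]. Speed limits (rad/s): [2.57, 2.57, 3.14, 3.14, 3.14, 3.14, 3.14].

## Interface

Orientations are given as a unit quaternion [x, y, z, w].
In Python, from plant import robot, cams gives the robot as it stands.
- The arm moves only by the tool arm_command, never from a script. Its argument "series" is a list of rows, each a list of 3 entries, a list of its own where there are three numbers: the shift along the tool's x, y, z in cm, then the turn, a rotation vector about the tool's x, y, z in degrees, then the opening, from -1 (shut) to 1 (fully open). In form: [[[dx, dy, dz], [wx, wy, wz], hand], ...]. A call has exactly 5 rows; each row is the pose to reach, as a shift and turn from the pose commanded when the call began, along the tool's axes at that moment; what a row does not reach only later rows make up. A row lasts 1/12 s, in which the tool goes at most 41.7 mm and 7.16 degrees, less where a joint would pass 70% of its speed; a pose out of reach is approached as far as the arm can. A call with a gripper value outside its range is refused whole. The fingers move at their own pace and stop on an object; the grip force is fixed at half the most. Time passes only in rows, so rows that repeat a pose let the fingers close, or fill a call up. It gives the time, the measured TCP pose, the force and the opening at its end, in the units of the state.
- robot.state(): the state, without advancing time (a new reading comes with each control period).
- cams.camera(name): name is "scene" or "top"; returns a dict with "frame" (384x512x3 uint8, red, green, blue), "range_z" (384x512 float32, mm along the optical axis (not along the pixel's ray), 0 where there is no reading), "fx", "fy", "cx", "cy" (pixels), "distortion" ([k1, k2, p1, p2, k3] as OpenCV has them; the pictures are not rectified), "world_to_cam" (4x4, takes a point from world to camera coordinates). Camera axes: x right, y up, looking along -z (the intrinsics and any distortion apply to the point x, -y, -z); pixel columns grow to the right and rows downward; lengths in mm; the calibration is good to about 2 mm. A picture is of the moment at which its call begins.
- robot.close_job(): hands the job in, once; it reports no verdict.
The state is a dict: "t": time; "joint_pos": joint angles; "dq": joint speeds; "effort": joint torques, N m; "eef_pos": TCP position; "ee_rot": TCP orientation; "wrist_force": force on the tool from outside, world axes, zero at the start; "torque": the same for the moment, N m; "width": opening from 0.0 (shut) to 1.0 (fully open).
Only numpy, scipy, OpenCV 4.12 (cv2) and the standard library are available. Lean on these libraries where they do the work, as an engineer would, in place of code of your own. Each camera call takes 0.05 s, during which the arm holds its last target. There are 200 camera calls.

## Task

One of the four identical jars in the glass tray has a lid that is not pushed home. Press the lids lightly near the edge with a fingertip to find the one that rocks, then press that lid down in the middle until it sits fully home and level on its jar. Do not pick anything up, and leave the jars and everything else standing where they are.

Things in the scene. Friction and masses are not known exactly. Their poses are not given: they have to be found in the camera images.
- jar_a: one of four identical low round frosted glass jars, 82 mm across, 52 mm high without lid, about 0.4 kg, loose in the tray; origin at the centre of its underside, z up. The four change places from start to start. The unseated lid: 2 to 3 N near its edge tips it, that edge sinking 3.5 to 5 mm to the glass as the far edge rises, and it stays so; edge presses do not seat it. 8 to 12 N in its middle pushes it home
- jar_b: one of four identical low round frosted glass jars, 82 mm across, 52 mm high without lid, about 0.4 kg, loose in the tray; origin at the centre of its underside, z up. The four change places from start to start. The unseated lid: 2 to 3 N near its edge tips it, that edge sinking 3.5 to 5 mm to the glass as the far edge rises, and it stays so; edge presses do not seat it. 8 to 12 N in its middle pushes it home
- jar_c: one of four identical low round frosted glass jars, 82 mm across, 52 mm high without lid, about 0.4 kg, loose in the tray; origin at the centre of its underside, z up. The four change places from start to start. The unseated lid: 2 to 3 N near its edge tips it, that edge sinking 3.5 to 5 mm to the glass as the far edge rises, and it stays so; edge presses do not seat it. 8 to 12 N in its middle pushes it home
- jar_d: one of four identical low round frosted glass jars, 82 mm across, 52 mm high without lid, about 0.4 kg, loose in the tray; origin at the centre of its underside, z up. The four change places from start to start. The unseated lid: 2 to 3 N near its edge tips it, that edge sinking 3.5 to 5 mm to the glass as the far edge rises, and it stays so; edge presses do not seat it. 8 to 12 N in its middle pushes it home
- lid_a (a point): centre of the top face of the lid on jar_a, z along the lid's axis. The lids are identical flat aluminium discs, 80 mm across, 14 mm thick, with a seal that plugs into the jar. A lid fully home rests on the glass all round, its top 66 mm above the jar's underside, and does not give at all. One lid stands 3.5 to 5 mm proud on its seal, nearly level, until pushed home
- lid_b (a point): centre of the top face of the lid on jar_b, z along the lid's axis. The lids are identical flat aluminium discs, 80 mm across, 14 mm thick, with a seal that plugs into the jar. A lid fully home rests on the glass all round, its top 66 mm above the jar's underside, and does not give at all. One lid stands 3.5 to 5 mm proud on its seal, nearly level, until pushed home
- lid_c (a point): centre of the top face of the lid on jar_c, z along the lid's axis. The lids are identical flat aluminium discs, 80 mm across, 14 mm thick, with a seal that plugs into the jar. A lid fully home rests on the glass all round, its top 66 mm above the jar's underside, and does not give at all. One lid stands 3.5 to 5 mm proud on its seal, nearly level, until pushed home
- lid_d (a point): centre of the top face of the lid on jar_d, z along the lid's axis. The lids are identical flat aluminium discs, 80 mm across, 14 mm thick, with a seal that plugs into the jar. A lid fully home rests on the glass all round, its top 66 mm above the jar's underside, and does not give at all. One lid stands 3.5 to 5 mm proud on its seal, nearly level, until pushed home
- tray: fixed hexagonal glass tray, 500 mm over the corners (which point along its y), 6 mm thick base with a rim 14 mm high; origin at the centre of its underside. All jars and bystanders stand in it
- frosted_bottle: bystander, loose: round frosted glass bottle with a stopper, 58 mm across, 114 mm high; origin at the centre of its underside
- atomizer: bystander, loose: matte black round atomizer, 39 mm across, 102 mm high; origin at the centre of its underside
- dish: bystander, loose: open white ceramic dish, 88 mm across, 24 mm high; origin at the centre of its underside
- vial_1: bystander, loose: ribbed glass vial with an aluminium cap, 28 mm across, 81 mm high; origin at the centre of its underside
- vial_2: bystander, loose: a second vial like vial_1
- organiser_base: bystander: fixed foot of the round rotating acrylic organiser, 110 mm across and 115 mm high with its chrome knob; origin at the centre of its underside
- organiser (a joint): angle of the organiser's turntable in rad, 0 at the start
Mind the look-alikes: they are no part of the job. Leave any green or orange look-alike of the jar_c alone.

How it is judged (in metres and radians):
On the way:
1. the unseated lid has been rocked: a fingertip pressing it has tipped it by more than 0.05 rad (about 3 degrees) (((angle between lid_a's own z axis and vertical above 0.05 rad and contact force between the fingers and jar_a above 0.3 N) or (angle between lid_b's own z axis and vertical above 0.05 rad and contact force between the fingers and jar_b above 0.3 N) or (angle between lid_c's own z axis and vertical above 0.05 rad and contact force between the fingers and jar_c above 0.3 N) or (angle between lid_d's own z axis and vertical above 0.05 rad and contact force between the fingers and jar_d above 0.3 N))), for 0.05 s.
At the end, for the whole second after the job is handed in: all four lids are home (top within 1.5 mm of its seated height of 66 mm above the jar's underside) and level within 0.03 rad; the jars stand still and upright within 25 mm of where they were, and the bystanders upright within 20 mm of where they were (z of lid_a in the frame of jar_a below 0.0675 m and angle between each of lid_a, lid_b, lid_c, lid_d, jar_a, jar_b, jar_c, jar_d's own z axis and vertical below 0.03 rad and z of lid_b in the frame of jar_b below 0.0675 m and z of lid_c in the frame of jar_c below 0.0675 m and z of lid_d in the frame of jar_d below 0.0675 m and distance of each of jar_a, jar_b, jar_c, jar_d from where it was at the start of the episode below 0.025 m and linear speed of each of jar_a, jar_b, jar_c, jar_d below 0.02 m/s and distance of each of frosted_bottle, atomizer, dish, vial_1, vial_2 from where it was at the start of the episode below 0.02 m and angle between each of frosted_bottle, atomizer, dish, vial_1, vial_2's own z axis and vertical below 0.15 rad); the robot touches nothing.
It fails at once if a jar is lifted more than 10 mm off the tray (height (world z) of any of jar_a, jar_b, jar_c, jar_d above 0.016 m).
It fails at once if a jar is pushed more than 25 mm away or tipped over (distance of any of jar_a, jar_b, jar_c, jar_d from where it was at the start of the episode above 0.025 m or angle between any of jar_a, jar_b, jar_c, jar_d's own z axis and vertical above 0.25 rad).
It fails at once if a bystander is lifted, knocked over or moved more than 20 mm (distance of any of frosted_bottle, atomizer, dish, vial_1, vial_2 from where it was at the start of the episode above 0.02 m or angle between any of frosted_bottle, atomizer, dish, vial_1, vial_2's own z axis and vertical above 0.35 rad).
It fails at once if the organiser is turned more than 0.3 rad (value of joint organiser above 0.3 rad or value of joint organiser below -0.3 rad).
It also fails if it takes over 54 s, if anything falls off the work surface, if the arm or the gripper's body presses on something with over 40 N, if the wrist force passes 120 N, or if a joint passes its speed limit or range.

## Working session

There is one attempt and no reset: what is moved stays moved. The work goes in short steps, Python scripts to look and compute and a tool call to move; the robot and the scene stay as the last step left them, time stands still between calls to the robot, and variables do not carry over. Pictures are saved under pics/ and viewed, about 8 in all and at most 12, crops included, and the job is handed in when it is done.

Besides the shell and the picture viewer there is one more tool, called after ">>>" as name(argument=value, ...) on one line, values as JSON. arm_command: Moves the arm, as the interface text tells. Its arguments: {"type":"object","properties":{"series":{"type":"array","items":{"type":"array"}}},"required":["series"]}

```bash
mkdir -p pics; cat > h.py <<'E'
import numpy as np, cv2
from plant import robot, cams
def get(n):
    c=cams.camera(n); np.savez(f'{n}.npz',**{k:np.array(v) for k,v in c.items()}); return c
def K(c): return np.array([[c['fx'],0,c['cx']],[0,c['fy'],c['cy']],[0,0,1.]],float)
def ray(c,uv):
    p=cv2.undistortPoints(np.array(uv,float).reshape(-1,1,2),K(c),np.array(c['distortion'],float))[:,0]
    d=np.c_[p[:,0],-p[:,1],-np.ones(len(p))]
    M=np.array(c['world_to_cam']);R=M[:3,:3]
    return -R.T@M[:3,3], d@R
def onplane(c,uv,z):
    o,d=ray(c,uv); return o+d*((z-o[2])/d[:,2])[:,None]
def withdepth(c,uv):
    uv=np.array(uv); o,d=ray(c,uv); r=c['range_z'][uv[:,1].astype(int),uv[:,0].astype(int)]
    return o+d*r[:,None]
E
python3 - <<'E'
from h import *
for n in('scene','top'):
    c=get(n); cv2.imwrite(f'pics/{n}0.png',cv2.resize(c['frame'][:,:,::-1],(768,576)))
    print(n,ray(c,[[256,192]]))
s=robot.state();print(s,robot.tcp_to_grasp)
E
```

```text
scene (array([1203.30179041,  247.01884804,  581.44715968]), array([[-0.74811384, -0.16708284, -0.64228121]]))
top (array([ 383.2552766 ,   77.65415346, 1129.8663395 ]), array([[ 0.19173684,  0.0091085 , -0.98159769]]))
{'t': 0.1, 'joint_pos': array([-1.30091365,  0.46935752, -0.04857335,  1.53359748,  0.02410585,
        1.14098749, -0.08229554]), 'dq': array([-0.00114038, -0.00152847, -0.00094044, -0.00406419,  0.00101043,
       -0.0012241 , -0.00113795]), 'effort': array([ 7.17089388e-04, -5.11512566e+01, -4.70996532e-02, -2.38391876e+01,
        1.07742503e-02,  4.29021471e-03, -1.15430407e-06]), 'eef_pos': array([198.52041232, 644.52778114, 196.55880251]), 'ee_rot': array([ 0.56923723,  0.41953235, -0.42050265, -0.56845325]), 'wrist_force': array([-0.24587986, -0.83272396,  0.46500231]), 'torque': array([-0.01601425, -0.0051099 , -0.03376024]), 'width': 1.001114738457964} 18.700000000000003
```

View pics/scene0.png

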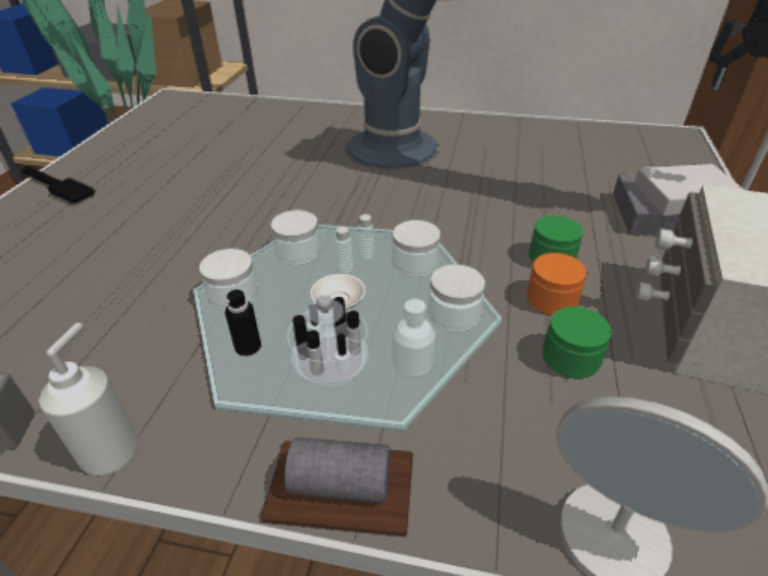

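View pics/top0.png

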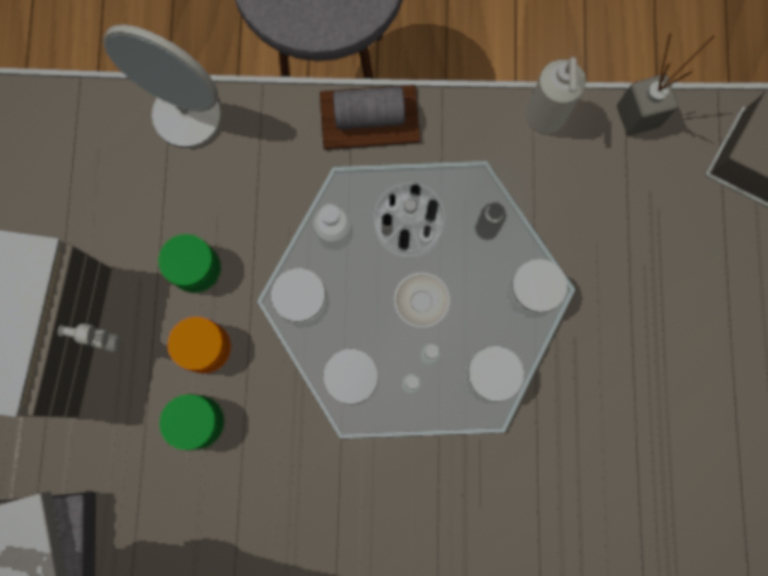

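The scene view shows the four white-lidded jars in the tray at (227,270), (295,230), (416,240) and (457,290), with green and orange look-alikes to the right. In the top view the white lids are at (298,294), (350,376), (497,373) and (540,286). The look-alikes, to be left alone, are at (188,262), (198,344) and (190,421). The dish is at (422,300), the vials at (411,382) and (431,352), the bottle at (331,222), the atomizer at (491,215) and the organiser at (410,218).

```bash
python3 - <<'E'
from h import *
from scipy.spatial.transform import Rotation as R
c=np.load('top.npz'); f=c['frame']
print(f[196,199],f[220,250],f[185,200],f[200,285])
hsv=cv2.cvtColor(f,cv2.COLOR_RGB2HSV)
m=((hsv[...,2]>185)&(hsv[...,1]<40)).astype(np.uint8)*255
m=cv2.morphologyEx(m,cv2.MORPH_OPEN,np.ones((5,5)))
for k in cv2.findContours(m,0,1)[0]:
    a=cv2.contourArea(k)
    if a<500: continue
    (u,v),r=cv2.minEnclosingCircle(k)
    if not(160<u<390 and 160<v<290): continue
    P=onplane(c,[[u,v]],72)[0]
    mm=np.zeros_like(m);cv2.circle(mm,(int(u),int(v)),int(r*.8),255,-1)
    vs,us=np.nonzero(mm); W=withdepth(c,np.c_[us,vs]); 
    A=np.c_[W[:,0]-P[0],W[:,1]-P[1],np.ones(len(W))]; co=np.linalg.lstsq(A,W[:,2],rcond=None)[0]
    print((round(u),round(v)),round(r,1),round(a),'xy72',P.round(1),'z med',np.median(W[:,2]).round(1),'std',W[:,2].std().round(2),'tilt',co.round(4))
# others
for n,u,v,z in[('vial1',411,382,81),('vial2',431,352,81),('bottle',331,215,114),('atom',492,210,102),('org',410,205,115),('dish',422,300,24)]:
    print(n,onplane(c,[[u/1.5,v/1.5]],z+6).round(0)[0])
s=robot.state();print(R.from_quat(s['ee_rot']).as_matrix().round(4))
f2=cv2.convertScaleAbs(np.load('scene.npz')['frame'][130:240,110:350,::-1]); cv2.imwrite('pics/crop.png',cv2.resize(f2,None,fx=3.3,fy=3.3,interpolation=2))
E
```

```text
[158 159 160] [121 123 120] [158 159 160] [152 153 153]
vial1 [450.  45.  87.]
vial2 [494.  17.  87.]
bottle [687. 166. 120.]
atom [703. -69. 108.]
org [704.  52. 121.]
dish [580.  29.  30.]
[[ 2.943e-01 -4.000e-04 -9.557e-01]
 [ 9.557e-01 -1.700e-03  2.943e-01]
 [-1.800e-03 -1.000e+00 -1.000e-04]]
```

View pics/crop.png

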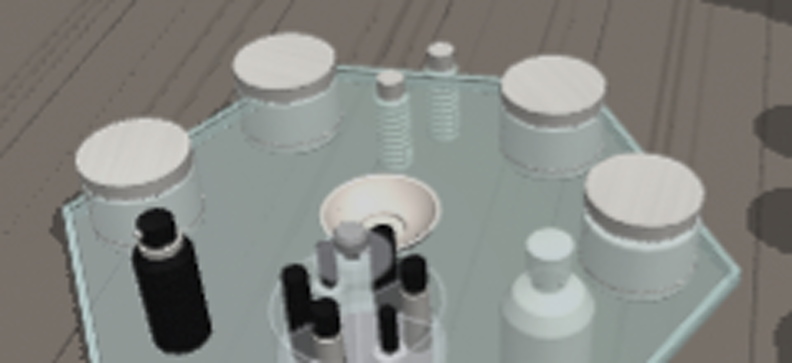

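The crop confirms four white, aluminium-lidded jars in the tray: at (135,160), (285,65), (553,85) and (643,195). None of them is a green or orange look-alike. The mask threshold was too high, so I'll lower it.

```bash
python3 - <<'E'
from h import *
c=np.load('top.npz'); f=c['frame']
g=cv2.cvtColor(f,cv2.COLOR_RGB2GRAY); m=(g>140).astype(np.uint8)*255
m=cv2.morphologyEx(m,cv2.MORPH_OPEN,np.ones((5,5)))
for k in cv2.findContours(m,0,1)[0]:
    a=cv2.contourArea(k)
    if a<500: continue
    (u,v),r=cv2.minEnclosingCircle(k)
    if not(160<u<390 and 160<v<290): continue
    (u,v),_,_=cv2.fitEllipse(k); e=onplane(c,k[:,0],72)
    P=onplane(c,[[u,v]],72)[0]
    mm=np.zeros_like(m);cv2.circle(mm,(int(u),int(v)),int(r*.8),255,-1)
    vs,us=np.nonzero(mm); W=withdepth(c,np.c_[us,vs]); W=W[W[:,2]>20]
    A=np.c_[W[:,0]-P[0],W[:,1]-P[1],np.ones(len(W))]; co=np.linalg.lstsq(A,W[:,2],rcond=None)[0]
    print((round(u),round(v)),round(r,1),round(a),'xy72',P.round(1),'R',np.hypot(*(e-P)[:,:2].T).mean().round(1),'z med',np.median(W[:,2]).round(1),'std',W[:,2].std().round(2),'fit',co.round(4))
E
```

```text
(233, 250) 18.0 956 xy72 [458.4 134.7  72. ] R 38.2 z med 72.9 std 1.94 fit [-1.20000e-02 -1.10000e-03  7.29485e+01]
(331, 248) 18.4 972 xy72 [467.5 -78.9  72. ] R 38.4 z med 73.0 std 42.7 fit [-0.495   0.9341 73.5467]
(285, 199) 16.1 686 xy72 [575.4  23.   72. ] R 32.2 z med 21.7 std 198.83 fit [ -3.7181   3.7075 142.6674]
(198, 196) 17.9 917 xy72 [578.2 216.9  72. ] R 38.6 z med 77.7 std 1.97 fit [ 5.70000e-03 -1.60000e-02  7.76779e+01]
(360, 190) 17.9 905 xy72 [ 600.7 -144.7   72. ] R 38.2 z med 72.9 std 73.78 fit [-1.5177  1.6039 72.9666]
```

The top-view depth puts the lid at (578,217) 4.8 mm above the other three, so I'll test it first. I'll approach high with the gripper shut.

>>> arm_command(series=[[[-2, 0, -3], [0, 0, 0], -1], [[-4, 0, -6], [0, 0, 0], -1], [[-6, 0, -9], [0, 0, 0], -1], [[-8, 0, -12], [0, 0, 0], -1], [[-10, 0, -15], [0, 0, 0], -1]])

```text
t: 0.52
eef_pos: [313.3, 503.6, 197.1]
ee_rot: [0.569, 0.42, -0.42, -0.569]
wrist_force: [0.9, 0.3, 0.2]
width: 0.297
```

>>> arm_command(series=[[[-2, 0, -3], [0, 0, 0], -1], [[-4, 0, -6], [0, 0, 0], -1], [[-6, 0, -9], [0, 0, 0], -1], [[-8, 0, -12], [0, 0, 0], -1], [[-10, 0, -15], [0, 0, 0], -1]])

```text
t: 0.93
eef_pos: [427.1, 363.9, 197.2]
ee_rot: [-0.569, -0.42, 0.42, 0.569]
wrist_force: [-0.0, -0.8, -0.2]
width: 0.001
```

>>> arm_command(series=[[[-2, 0, -3], [0, 0, 0], -1], [[-4, 0, -6], [0, 0, 0], -1], [[-6, 0, -9], [0, 0, 0], -1], [[-8, 0, -12], [0, 0, 0], -1], [[-9.7, 0, -15], [0, 0, 0], -1]])

```text
t: 1.35
eef_pos: [541.8, 226.6, 197.2]
ee_rot: [-0.569, -0.419, 0.42, 0.569]
wrist_force: [1.1, 0.3, -0.3]
width: -0.005
```

>>> arm_command(series=[[[0.1, 2.5, -0.5], [0, 0, 0], -1], [[0.1, 5, -0.5], [0, 0, 0], -1], [[0.1, 7.5, -0.5], [0, 0, 0], -1], [[0.1, 10, -0.5], [0, 0, 0], -1], [[0.1, 10.5, -0.5], [0, 0, 0], -1]])

```text
t: 1.77
eef_pos: [543.1, 226.8, 88.0]
ee_rot: [-0.568, -0.417, 0.423, 0.569]
wrist_force: [-1.9, -0.9, -0.5]
width: 0.004
```

>>> arm_command(series=[[[0, 0.2, 0], [0, 0, 0], -1], [[0, 0.4, 0], [0, 0, 0], -1], [[0, 0.6, 0], [0, 0, 0], -1], [[0, 0.8, 0], [0, 0, 0], -1], [[0, 0.9, 0], [0, 0, 0], -1]])

```text
t: 2.18
eef_pos: [547.0, 228.6, 84.4]
ee_rot: [0.569, 0.421, -0.419, -0.569]
wrist_force: [-0.1, 0.2, -0.4]
width: -0.001
```

>>> arm_command(series=[[[0, 0.05, 0], [0, 0, 0], -1], [[0, 0.1, 0], [0, 0, 0], -1], [[0, 0.15, 0], [0, 0, 0], -1], [[0, 0.2, 0], [0, 0, 0], -1], [[0, 0.2, 0], [0, 0, 0], -1]])

```text
t: 2.6
eef_pos: [546.3, 228.3, 81.5]
ee_rot: [-0.569, -0.42, 0.42, 0.569]
wrist_force: [-0.4, -0.3, 0.5]
width: -0.003
```

>>> arm_command(series=[[[0, 0.05, 0], [0, 0, 0], -1], [[0, 0.1, 0], [0, 0, 0], -1], [[0, 0.15, 0], [0, 0, 0], -1], [[0, 0.2, 0], [0, 0, 0], -1], [[0, 0.2, 0], [0, 0, 0], -1]])

```text
t: 3.02
eef_pos: [546.3, 228.2, 79.3]
ee_rot: [-0.569, -0.42, 0.42, 0.569]
wrist_force: [0.4, -0.4, -0.7]
width: 0.001
```

>>> arm_command(series=[[[0, 0.05, 0], [0, 0, 0], -1], [[0, 0.1, 0], [0, 0, 0], -1], [[0, 0.15, 0], [0, 0, 0], -1], [[0, 0.2, 0], [0, 0, 0], -1], [[0, 0.2, 0], [0, 0, 0], -1]])

```text
t: 3.43
eef_pos: [546.3, 228.3, 77.4]
ee_rot: [-0.569, -0.42, 0.42, 0.569]
wrist_force: [-0.3, -0.6, -0.3]
width: 0.001
```

>>> arm_command(series=[[[0, 0.05, 0], [0, 0, 0], -1], [[0, 0.1, 0], [0, 0, 0], -1], [[0, 0.1, 0], [0, 0, 0], -1], [[0, 0.1, 0], [0, 0, 0], -1], [[0, 0.1, 0], [0, 0, 0], -1]])

```text
t: 3.85
eef_pos: [546.4, 228.3, 76.5]
ee_rot: [-0.569, -0.42, 0.42, 0.569]
wrist_force: [0.6, 0.0, 0.0]
width: 0.002
```

>>> arm_command(series=[[[0, 0.05, 0], [0, 0, 0], -1], [[0, 0.1, 0], [0, 0, 0], -1], [[0, 0.1, 0], [0, 0, 0], -1], [[0, 0.1, 0], [0, 0, 0], -1], [[0, 0.1, 0], [0, 0, 0], -1]])

```text
t: 4.27
eef_pos: [546.4, 228.3, 75.5]
ee_rot: [-0.569, -0.42, 0.42, 0.569]
wrist_force: [0.3, 0.4, -0.3]
width: -0.0
```

>>> arm_command(series=[[[0, 0.05, 0], [0, 0, 0], -1], [[0, 0.1, 0], [0, 0, 0], -1], [[0, 0.1, 0], [0, 0, 0], -1], [[0, 0.1, 0], [0, 0, 0], -1], [[0, 0.1, 0], [0, 0, 0], -1]])

```text
t: 4.68
eef_pos: [546.3, 228.3, 74.5]
ee_rot: [-0.569, -0.42, 0.42, 0.569]
wrist_force: [1.0, 0.0, 0.5]
width: -0.001
```

No force yet, so I'll check the lid and the fingertip position with the cameras.

```bash
cat > chk.py <<'E'
from h import *
import sys
c0=np.load('top.npz')
c=cams.camera('top'); s=cams.camera('scene')
C=np.array([[578.2,216.9],[458.4,134.7],[467.5,-78.9],[600.7,-144.7]])
for n,cc in(('top',c),('scene',s)):
    vs,us=np.mgrid[0:384,0:512]; W=withdepth(cc,np.c_[us.ravel(),vs.ravel()]); 
    for P in C:
        d=W[:,:2]-P; k=(np.hypot(*d.T)<36)&(W[:,2]>60)&(W[:,2]<90)
        if k.sum()<20: print(n,P,'few',k.sum());continue
        for _ in range(3):
            A=np.c_[d[k],np.ones(k.sum())]; co=np.linalg.lstsq(A,W[k,2],rcond=None)[0]
            k&=abs(np.c_[d,np.ones(len(d))]@co-W[:,2])<4
        print(n,P,k.sum(),co.round(3))
if len(sys.argv)>1:
    a,b=[int(x) for x in sys.argv[2:4]]
    cv2.imwrite(f'pics/{sys.argv[1]}.png',np.hstack([cv2.resize(q['frame'][y-45:y+45,x-50:x+50,::-1],(390,350),interpolation=2) for q,x,y in((c,198,185),(s,305,185))]))
st=robot.state();print(st['t'],st['eef_pos'].round(1),st['wrist_force'].round(1))
E
python3 chk.py p1 0 0
```

```text
top [578.2 216.9] 252 [ 1.5000e-02 -2.8000e-02  7.7526e+01]
top [458.4 134.7] 815 [-1.0000e-03  5.0000e-03  7.2848e+01]
top [467.5 -78.9] 815 [2.0000e-03 6.0000e-03 7.3028e+01]
top [ 600.7 -144.7] 777 [ 6.0000e-03 -2.0000e-03  7.3065e+01]
scene [578.2 216.9] 523 [ 1.5000e-02 -1.7000e-02  7.7816e+01]
scene [458.4 134.7] 356 [ 3.0000e-03 -1.0000e-03  7.3022e+01]
scene [467.5 -78.9] 334 [-2.0000e-03 -0.0000e+00  7.2834e+01]
scene [ 600.7 -144.7] 455 [2.0000e-03 3.0000e-03 7.2805e+01]
4.7833 [546.4 228.3  74.5] [-0.2  0.3 -0.3]
```

View pics/p1.png

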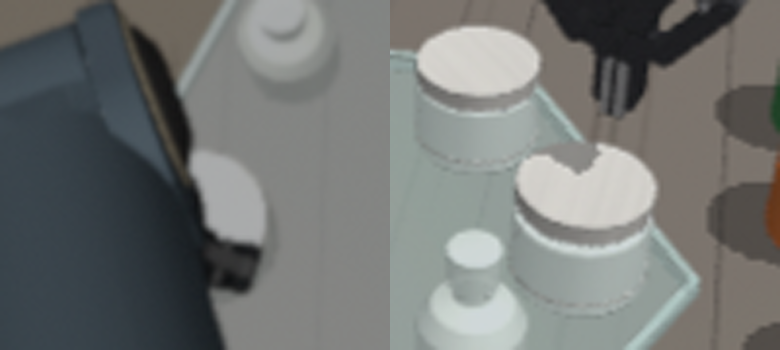

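The fingertip at crop (612,108) hangs behind the lid, whose rear edge is at about (585,148), so it isn't on the lid. I'll measure where the fingertip really is.

```bash
python3 - <<'E'
from h import *
s=get('scene'); W=lambda a:withdepth(s,a)
print(s['range_z'][150:172:2,306:318:2])
vs,us=np.mgrid[130:180,295:330]; q=np.c_[us.ravel(),vs.ravel()]
g=s['frame'][vs.ravel(),us.ravel()].mean(1); w=W(q)
k=(g<95)&(w[:,2]>60)&(w[:,2]<140)
w=w[k];q=q[k]; i=np.argsort(w[:,2])[:25]; print(np.c_[q[i],w[i]].round(0)[::2]); 
k=w[:,2]<100; print(k.sum(),w[k].min(0),w[k].max(0),np.median(w[k],0))
M=s['world_to_cam']; 
p=M@np.array([546.4,228.3,74.5,1]); P=np.array([[p[0],-p[1],-p[2]]])
print(cv2.projectPoints(P,np.zeros(3),np.zeros(3),K(s),np.array(s['distortion'],float))[0])
E
```

```text
[[ 770.38525  761.1886   759.3905   762.45544  754.5895   752.3711 ]
 [ 773.74713  764.9193   761.78094  763.7685   753.7704   755.2769 ]
 [1031.1339   770.99335  765.64154  768.02576  760.2633   757.908  ]
 [1027.2892   776.9991   768.3798   768.04376  765.2171   760.20917]
 [1017.37335  780.10645  773.385    769.06134  766.0519   768.6522 ]
 [1010.8635   783.3183   777.57745  770.5955   769.1559   772.6692 ]
 [1003.0683   788.9088   778.9004   777.8356   774.13794  776.53564]
 [ 994.4001   790.7094   781.0694   779.7012   779.58813  779.818  ]
 [ 987.1643   990.80884  785.12146    0.       782.42505  784.13605]
 [ 981.5297   791.76044  787.9652   785.9673   784.7218   784.4865 ]
 [ 971.517    971.46     976.7529   973.6474   789.00653  974.2081 ]]
[[310. 169. 556. 225. 112.]
 [312. 169. 557. 229. 113.]
 [311. 169. 557. 227. 113.]
 [310. 168. 557. 225. 115.]
 [314. 168. 558. 234. 117.]
 [316. 168. 557. 238. 117.]
 [307. 165. 550. 217. 117.]
 [315. 167. 555. 235. 118.]
 [308. 165. 551. 220. 119.]
 [307. 164. 550. 217. 120.]
 [311. 166. 556. 227. 120.]
 [308. 164. 550. 219. 120.]
 [318. 166. 554. 242. 121.]]Traceback (most recent call last):
  File "<stdin>", line 8, in <module>
    return umr_minimum(a, axis, None, out, keepdims, initial, where)
ValueError: zero-size array to reduction operation minimum which has no identity
```

```bash
python3 - <<'E'
from h import *
s=np.load('scene.npz');M=s['world_to_cam']
for z in(74.5,95,112):
    p=M@np.array([546.4,228.3,z,1]); print(z,cv2.projectPoints(np.array([[p[0],-p[1],-p[2]]]),np.zeros(3),np.zeros(3),K(s),np.array(s['distortion'],float))[0].ravel(),-p[2])
f=s['frame'][130:205,270:350,::-1]; cv2.imwrite('pics/p2.png',cv2.resize(f,(640,600),interpolation=2))
E
```

```text
74.5 [310.40693566 179.95080963] 821.247610345972
95 [311.18826157 172.78028237] 808.1976418980071
112 [311.85642471 166.65509907] 797.3757168435972
```

View pics/p2.png

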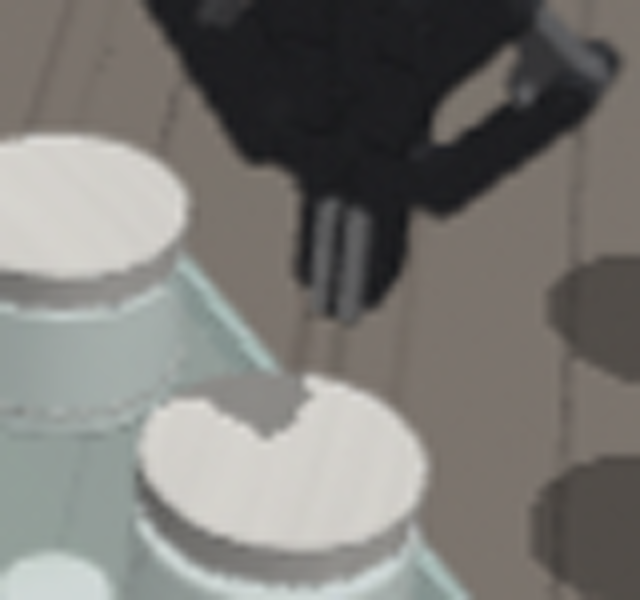

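The fingertip is really at z≈112, about 37 mm higher than the reported TCP. Its xy agrees with the report. I'll go on down gently, going by force.

>>> arm_command(series=[[[0, 0.3, 0], [0, 0, 0], -1], [[0, 0.6, 0], [0, 0, 0], -1], [[0, 0.9, 0], [0, 0, 0], -1], [[0, 1.2, 0], [0, 0, 0], -1], [[0, 1.5, 0], [0, 0, 0], -1]])

```text
t: 5.25
eef_pos: [546.2, 228.2, 59.0]
ee_rot: [-0.569, -0.42, 0.42, 0.569]
wrist_force: [-0.5, -0.3, 0.5]
width: 0.0
```

>>> arm_command(series=[[[0, 0.2, 0], [0, 0, 0], -1], [[0, 0.4, 0], [0, 0, 0], -1], [[0, 0.6, 0], [0, 0, 0], -1], [[0, 0.8, 0], [0, 0, 0], -1], [[0, 0.8, 0], [0, 0, 0], -1]])

```text
t: 5.67
eef_pos: [546.1, 228.2, 51.1]
ee_rot: [-0.569, -0.42, 0.42, 0.569]
wrist_force: [-0.4, -0.5, 0.3]
width: -0.001
```

```bash
python3 chk.py p3 0 0
```

```text
top [578.2 216.9] 244 [ 3.8000e-02 -1.9000e-02  7.7272e+01]
top [458.4 134.7] 822 [-3.0000e-03 -3.0000e-03  7.2935e+01]
top [467.5 -78.9] 818 [1.000e-03 3.000e-03 7.305e+01]
top [ 600.7 -144.7] 776 [-1.0000e-03  1.1000e-02  7.2978e+01]
scene [578.2 216.9] 510 [ 1.7000e-02 -1.5000e-02  7.7824e+01]
scene [458.4 134.7] 353 [-3.0000e-03  1.0000e-03  7.3022e+01]
scene [467.5 -78.9] 332 [ 3.0000e-03 -2.0000e-03  7.2814e+01]
scene [ 600.7 -144.7] 453 [-0.0000e+00 -3.0000e-03  7.2819e+01]
5.7667 [546.4 228.3  51.4] [-0.5  0.2 -0.1]
```

View pics/p3.png

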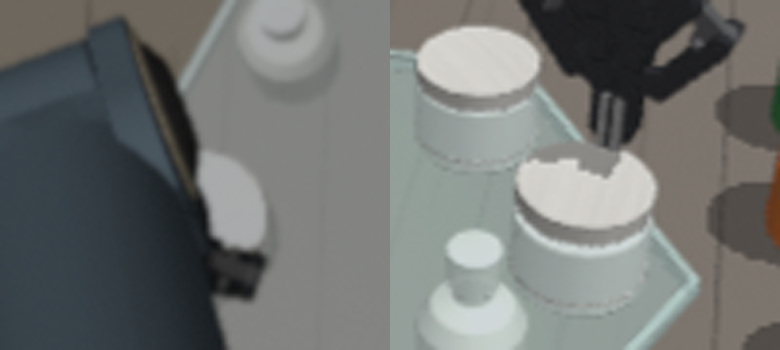

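The fingertip at crop (612,142) is now over the lid's rear edge and not yet touching. The tilt is unchanged at about 0.02 rad.

>>> arm_command(series=[[[0, 0.15, 0], [0, 0, 0], -1], [[0, 0.3, 0], [0, 0, 0], -1], [[0, 0.4, 0], [0, 0, 0], -1], [[0, 0.5, 0], [0, 0, 0], -1], [[0, 0.5, 0], [0, 0, 0], -1]])

```text
t: 6.18
eef_pos: [546.2, 228.3, 46.2]
ee_rot: [-0.569, -0.42, 0.42, 0.569]
wrist_force: [1.0, -0.0, -0.6]
width: -0.002
```

>>> arm_command(series=[[[0, 0.05, 0], [0, 0, 0], -1], [[0, 0.1, 0], [0, 0, 0], -1], [[0, 0.15, 0], [0, 0, 0], -1], [[0, 0.2, 0], [0, 0, 0], -1], [[0, 0.2, 0], [0, 0, 0], -1]])

```text
t: 6.6
eef_pos: [546.3, 228.3, 44.4]
ee_rot: [-0.569, -0.42, 0.42, 0.569]
wrist_force: [0.0, 0.1, 0.1]
width: -0.002
```

>>> arm_command(series=[[[0, 0.05, 0], [0, 0, 0], -1], [[0, 0.1, 0], [0, 0, 0], -1], [[0, 0.15, 0], [0, 0, 0], -1], [[0, 0.2, 0], [0, 0, 0], -1], [[0, 0.2, 0], [0, 0, 0], -1]])

```text
t: 7.02
eef_pos: [546.4, 228.3, 42.6]
ee_rot: [-0.569, -0.42, 0.42, 0.569]
wrist_force: [-0.4, 0.2, 1.4]
width: 0.003
```

Contact is starting. I'll continue in small steps.

>>> arm_command(series=[[[0, 0.05, 0], [0, 0, 0], -1], [[0, 0.1, 0], [0, 0, 0], -1], [[0, 0.15, 0], [0, 0, 0], -1], [[0, 0.15, 0], [0, 0, 0], -1], [[0, 0.15, 0], [0, 0, 0], -1]])

```text
t: 7.43
eef_pos: [545.7, 228.5, 40.9]
ee_rot: [-0.569, -0.42, 0.42, 0.569]
wrist_force: [-3.2, -0.9, 3.5]
width: 0.003
```

>>> arm_command(series=[[[0, 0.05, 0], [0, 0, 0], -1], [[0, 0.1, 0], [0, 0, 0], -1], [[0, 0.1, 0], [0, 0, 0], -1], [[0, 0.1, 0], [0, 0, 0], -1], [[0, 0.1, 0], [0, 0, 0], -1]])

```text
t: 7.85
eef_pos: [546.6, 228.4, 40.0]
ee_rot: [0.569, 0.42, -0.42, -0.569]
wrist_force: [-1.8, -0.1, 2.5]
width: -0.0
```

```bash
python3 chk.py
```

```text
top [578.2 216.9] 241 [ 1.2600e-01 -9.0000e-03  7.8131e+01]
top [458.4 134.7] 812 [5.0000e-03 2.0000e-03 7.2906e+01]
top [467.5 -78.9] 802 [ 2.0000e-03 -2.0000e-03  7.3006e+01]
top [ 600.7 -144.7] 767 [-4.0000e-03 -5.0000e-03  7.2958e+01]
scene [578.2 216.9] 374 [ 1.090e-01 -2.300e-02  7.811e+01]
scene [458.4 134.7] 358 [3.0000e-03 3.0000e-03 7.3026e+01]
scene [467.5 -78.9] 329 [5.0000e-03 2.0000e-03 7.2845e+01]
scene [ 600.7 -144.7] 455 [-1.0000e-03  2.0000e-03  7.2789e+01]
7.95 [546.9 228.3  40. ] [-3.3  1.   2. ]
```

It rocked: the tilt is 0.11 rad in both cameras, with about 3 N held. Next I lift, move to the middle and press.

>>> arm_command(series=[[[0, -1, 0], [0, 0, 0], -1], [[0, -2, 0], [0, 0, 0], -1], [[0, -2.5, -0.6], [0, 0, 0], -1], [[-0.1, -2.5, -2], [0, 0, 0], -1], [[-0.15, -2.5, -3.4], [0, 0, 0], -1]])

```text
t: 8.37
eef_pos: [580.5, 216.6, 66.2]
ee_rot: [0.569, 0.421, -0.419, -0.568]
wrist_force: [0.2, 0.6, 0.7]
width: -0.002
```

>>> arm_command(series=[[[0, 0.3, 0], [0, 0, 0], -1], [[0, 0.6, 0], [0, 0, 0], -1], [[0, 0.9, 0], [0, 0, 0], -1], [[0, 1.2, 0], [0, 0, 0], -1], [[0, 1.5, 0], [0, 0, 0], -1]])

```text
t: 8.78
eef_pos: [577.6, 217.2, 49.3]
ee_rot: [-0.568, -0.42, 0.421, 0.569]
wrist_force: [0.3, 0.2, 0.3]
width: 0.001
```

>>> arm_command(series=[[[0, 0.1, 0], [0, 0, 0], -1], [[0, 0.2, 0], [0, 0, 0], -1], [[0, 0.3, 0], [0, 0, 0], -1], [[0, 0.4, 0], [0, 0, 0], -1], [[0, 0.4, 0], [0, 0, 0], -1]])

```text
t: 9.2
eef_pos: [578.3, 216.9, 45.9]
ee_rot: [-0.569, -0.42, 0.42, 0.569]
wrist_force: [0.5, 0.2, 0.0]
width: 0.003
```

>>> arm_command(series=[[[0, 0.1, 0], [0, 0, 0], -1], [[0, 0.2, 0], [0, 0, 0], -1], [[0, 0.3, 0], [0, 0, 0], -1], [[0, 0.4, 0], [0, 0, 0], -1], [[0, 0.4, 0], [0, 0, 0], -1]])

```text
t: 9.62
eef_pos: [580.0, 216.9, 43.2]
ee_rot: [0.569, 0.421, -0.419, -0.568]
wrist_force: [0.8, 0.1, 4.3]
width: -0.001
```

>>> arm_command(series=[[[0, 0.05, 0], [0, 0, 0], -1], [[0, 0.1, 0], [0, 0, 0], -1], [[0, 0.15, 0], [0, 0, 0], -1], [[0, 0.2, 0], [0, 0, 0], -1], [[0, 0.2, 0], [0, 0, 0], -1]])

```text
t: 10.03
eef_pos: [580.3, 216.9, 41.6]
ee_rot: [0.569, 0.421, -0.419, -0.568]
wrist_force: [0.6, -1.2, 7.2]
width: -0.004
```

>>> arm_command(series=[[[0, 0.05, 0], [0, 0, 0], -1], [[0, 0.1, 0], [0, 0, 0], -1], [[0, 0.15, 0], [0, 0, 0], -1], [[0, 0.2, 0], [0, 0, 0], -1], [[0, 0.2, 0], [0, 0, 0], -1]])

```text
t: 10.45
eef_pos: [580.4, 216.8, 39.6]
ee_rot: [0.569, 0.421, -0.419, -0.568]
wrist_force: [0.7, -0.3, 6.5]
width: -0.002
```

>>> arm_command(series=[[[0, 0.05, 0], [0, 0, 0], -1], [[0, 0.1, 0], [0, 0, 0], -1], [[0, 0.15, 0], [0, 0, 0], -1], [[0, 0.2, 0], [0, 0, 0], -1], [[0, 0.2, 0], [0, 0, 0], -1]])

```text
t: 10.87
eef_pos: [580.6, 216.7, 38.1]
ee_rot: [0.57, 0.421, -0.419, -0.568]
wrist_force: [-0.2, -1.2, 9.6]
width: -0.005
```

>>> arm_command(series=[[[0, 0.05, 0], [0, 0, 0], -1], [[0, 0.1, 0], [0, 0, 0], -1], [[0, 0.15, 0], [0, 0, 0], -1], [[0, 0.2, 0], [0, 0, 0], -1], [[0, 0.2, 0], [0, 0, 0], -1]])

```text
t: 11.28
eef_pos: [580.6, 216.7, 37.9]
ee_rot: [0.57, 0.421, -0.418, -0.569]
wrist_force: [-3.6, -3.0, 20.7]
width: 0.0
```

```bash
python3 chk.py | grep -e 578 -e '^1'
```

```text
top [578.2 216.9] few 1
scene [578.2 216.9] 376 [-3.0000e-03 -7.0000e-03  7.2846e+01]
11.3833 [580.6 216.7  37.9] [-3.3 -2.4 19.6]
```

It's bottomed out at 20 N, with the lid at z=72.8 and level. I'll retract and check everything.

>>> arm_command(series=[[[0, -0.5, 0], [0, 0, 0], -1], [[0, -2, 0], [0, 0, 0], -1], [[0, -5, 0], [0, 0, 0], -1], [[0, -8.5, 0], [0, 0, 0], -1], [[0, -12, 0], [0, 0, 0], -1]])

```text
t: 11.8
eef_pos: [577.6, 216.6, 154.5]
ee_rot: [-0.569, -0.419, 0.421, 0.569]
wrist_force: [0.1, 0.7, 0.5]
width: -0.001
```

>>> arm_command(series=[[[2, -1, 3], [0, 0, 0], -1], [[4, -1, 6], [0, 0, 0], -1], [[6, -1, 9], [0, 0, 0], -1], [[8, -1, 12], [0, 0, 0], -1], [[10, -1, 15], [0, 0, 0], -1]])

```text
t: 12.22
eef_pos: [463.1, 357.6, 164.1]
ee_rot: [-0.569, -0.42, 0.42, 0.569]
wrist_force: [1.5, 0.0, 0.4]
width: 0.001
```

>>> arm_command(series=[[[2, 0, 3], [0, 0, 0], -1], [[4, 0, 6], [0, 0, 0], -1], [[6, 0, 9], [0, 0, 0], -1], [[6, 0, 9], [0, 0, 0], -1], [[6, 0, 9], [0, 0, 0], -1]])

```text
t: 12.63
eef_pos: [393.6, 442.6, 163.7]
ee_rot: [-0.567, -0.421, 0.422, 0.568]
wrist_force: [-0.5, -0.1, -0.6]
width: 0.004
```

```bash
python3 chk.py; python3 - <<'E'
from h import *
c0=np.load('top.npz'); c=cams.camera('top'); s=cams.camera('scene')
for f in(c0['frame'],c['frame']):
    m=(cv2.cvtColor(f,cv2.COLOR_RGB2GRAY)>140).astype(np.uint8)*255
    m=cv2.morphologyEx(m,cv2.MORPH_OPEN,np.ones((5,5)))
    print([tuple(np.round(cv2.fitEllipse(k)[0],1)) for k in cv2.findContours(m,0,1)[0] if 600<cv2.contourArea(k)<1100])
cv2.imwrite('pics/end.png',np.vstack([c['frame'][100:300,140:400,::-1],s['frame'][130:290,110:370,::-1]]).repeat(1,0))
E
```

```text
top [578.2 216.9] 766 [-3.0000e-03 -7.0000e-03  7.2439e+01]
top [458.4 134.7] 811 [0.0000e+00 8.0000e-03 7.2968e+01]
top [467.5 -78.9] 806 [-3.0000e-03  0.0000e+00  7.3039e+01]
top [ 600.7 -144.7] 776 [-1.0000e-03 -3.0000e-03  7.3042e+01]
scene [578.2 216.9] 524 [ 1.0000e-03 -2.0000e-03  7.2774e+01]
scene [458.4 134.7] 363 [-1.1000e-02  4.0000e-03  7.2983e+01]
scene [467.5 -78.9] 331 [-3.0000e-03  7.0000e-03  7.2801e+01]
scene [ 600.7 -144.7] 447 [-0.    -0.    72.793]
12.7333 [396.7 439.5 163.8] [ 0.6 -1.1 -0.4]
[(np.float64(15.1), np.float64(350.1)), (np.float64(233.1), np.float64(250.3)), (np.float64(330.6), np.float64(248.5)), (np.float64(284.6), np.float64(199.0)), (np.float64(198.1), np.float64(195.8)), (np.float64(359.9), np.float64(189.5)), (np.float64(118.6), np.float64(83.4))]
[(np.float64(233.1), np.float64(250.3)), (np.float64(330.6), np.float64(248.4)), (np.float64(283.8), np.float64(199.2)), (np.float64(198.3), np.float64(196.2)), (np.float64(359.8), np.float64(189.5)), (np.float64(118.6), np.float64(83.4))]
```

View pics/end.png

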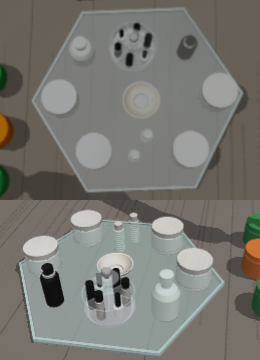

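All four lids are level and at the same height, everything stands where it was, and the arm is clear.

```bash
python3 -c "
from plant import robot
print(robot.close_job())"
```

```text
the job is handed in; nothing more can be done
None
```

The unseated lid is now home and level on its jar, and I handed the job in at about 13 s of the 54 s allowed; no verdict is reported.

- **Finding it:** Depth images showed the lid at about (578, 217) mm standing 4.8 mm higher than the other three. I tested only that one by pressing; the other three I judged from depth. About 3 N near its edge tipped it by 0.11 rad, seen in both cameras.
- **Pressing it home:** I pressed the middle at 7–10 N until it moved down, then stopped when the force rose to 20 N against the glass.
- **Last checks:** All four lid tops measure 72.4–73.0 mm above the work surface, with tilts of about 0.01 rad or less. The pressed jar shifted by about 0.4 px (roughly 1 mm) and the other three jars by 0.1 px or less. The bystanders look undisturbed in the final picture, and the arm is clear of everything.
- **Disagreements:**
  - The fingertips were about 37 mm higher than the reported TCP height, so I set contact by force and camera instead.
  - The dish's outline moved by 0.8 px. I put that down to changed shadow, since the arm never touched the dish, but I did not check it separately.

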